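Back the ring fixture off one notch

ROBOT

A 7-joint arm with a two-finger parallel gripper is mounted at the origin on the work surface. World frame = base frame: x ahead of the robot, y to its left, z up, the work surface at z = 0. Lengths are in mm, angles in rad, forces in N, time in s.
With the tool pointing down it reaches from about 400 to 875 mm from the base axis. Payload 4.4 kg.
Tool frame: the origin (TCP) lies at the very end of the fingers, on their centre line; the grasp point (between the pads) lies 19 mm behind it; z points along the fingers, y is the direction in which the jaws open and shut (so a half turn about z gives the same grasp; the last joint's range is limited). The gripper opens to 85 mm and grips with 20 to 120 N. Pads are 22 mm wide; open, the fingers measure 114 mm over their backs; the gripper's body (76 mm by 85 mm) begins 54 mm behind the grasp point. The pads swing forward as they close: fully open they stand 13 mm farther back than shut.
Start: joints at [-1.246, 0.628, 0.038, 1.517, -0.027, 0.996, -0.02], TCP at [247.581, 601.017, 231.313] pointing down, gripper open.
Joint ranges: [-3.06, 3.06], [-0.37, 2.12], [-1.25, 1.32], [0.18, 2.47], [-1.1, 4.24], [0.23, 1.98], [-2.94, 2.94]. Speed limits (rad/s): [2.57, 2.57, 3.14, 3.14, 3.14, 3.14, 3.14].

INTERFACE

Orientations are given as [roll, pitch, yaw] about the fixed x, y, z axes, in that order (R = Rz(yaw) Ry(pitch) Rx(roll)).
In Python, from cell import ctrl gives the robot as it stands.
- The arm moves only by the shell command python3 -m crank 'ROWS' [OPENING]. ROWS is JSON, a list that holds one entry, the list of rows, each a list of 6 numbers: the shift along the tool's x, y, z in units of 30 mm (1.0 is 30 mm), then the turn, a rotation vector about the tool's x, y, z in units of 6 degrees (1.0 is 6 degrees). In form: [[[tx, ty, tz, rx, ry, rz], ...]]. A call has 1 to 12 rows; each row shifts and turns the pose as measured when the row begins, along the tool's axes as they then stand; what a row does not reach is not made up. A row lasts 1/12 s, in which the tool goes at most 41.7 mm and 7.16 degrees, less where a joint would pass 70% of its speed; a pose out of reach is approached as far as the arm can. A call is refused whole if a number of a shift passes 1 or a number of a turn 1, either way. A call with a gripper value outside its range is refused whole. OPENING is the gripper command: -1 is fully open, 1 is shut, values between are in proportion, set as the call begins (- or left out, the last holds). The fingers move at their own pace and stop on an object; the grip force is fixed at half the most. Time passes only in rows, so rows that do not move let the fingers close. It gives the time, the measured TCP pose, the force and the opening at its end, in the units of the state.
- ctrl.read_state(): the state, without advancing time (a new reading comes with each control period).
- ctrl.get_image(name): name is "scene" or "top"; returns a dict with "color" (400x640x3 uint8, red, green, blue), "depth" (400x640 float32, mm along the optical axis (not along the pixel's ray), 0 where there is no reading), "camera_matrix" (3x3 intrinsics, pixels), "R" (3x3) and "t" (3): a world point X has camera coordinates R X + t. Camera axes: x right, y down, z forward; pixel columns grow to the right and rows downward; lengths in mm; the calibration is good to about 2 mm. A picture is of the moment at which its call begins.
- ctrl.finish_job(): hands the job in, once; it reports no verdict.
Trained networks look in a picture, given as the dict that the camera call returned (one of the last four; its "shot" number tells which), for a name from the list of things; names that differ only in an ending like _2 or _b are one class to them, and where a whole thing is asked for, a point or a joint stands for the part that bears it (a point fixed in the world has none). Each returns a list of dicts, best first, with "conf" (0 to 1); they miss things now and then, are a little off and sometimes report something else, mostly with a low value. They report only what shows in the picture. A call takes as long as a camera call. They do not tell look-alikes from the thing itself.
- ctrl.search_frame(query, picture): "extent" ([centre column, centre row, width, height] in pixels, round what is visible of it).
The state is a dict: "clock": time; "qpos": joint angles; "qd": joint speeds; "tau": joint torques, N m; "eef_pos": TCP position; "tool_rot": TCP orientation; "force": force on the tool from outside, world axes, zero at the start; "torque": the same for the moment, N m; "width": finger opening in mm.
Only numpy, scipy, OpenCV 4.12 (cv2) and the standard library are available. Lean on these libraries where they do the work, as an engineer would, in place of code of your own. Each camera call takes 0.05 s, during which the arm holds its last target. There are 200 camera calls.

TASK

The bearing ring sits one notch too far round on the indexing faceplate. With a fingertip, lift the ratchet pawl clear of the teeth by pushing its red tab over (it stays up by itself), push the plate one notch backward - clockwise seen from above, the way the pawl was blocking - and then press the pawl back down until it is fully seated in the next gap. Pick nothing up: leave the ring lying in the middle of the plate and the loose things around the fixture where they are.

Things in the scene. Friction and masses are not known exactly. Their poses are not given: they have to be found in the camera images.
- fixture: Grey round cast base, 250 mm across, bolted to the bench, carrying plate and pawl. Origin on the plate's axis, on the bench surface; z up. Coordinates in brackets below are mm in this frame. The pawl stands on its -x (near) side.
- index_plate (a joint): Angle of the toothed faceplate about the vertical axis, rad, growing backward (clockwise from above). 12 saw teeth: one notch is 0.524. Starts within 0.06 of 0. Stiff bearing (0.25 N m): stays where left. The pawl blocks clockwise turning; it drops fully into the first gap at about -0.09 to 0.09, into the next at about 0.43 to 0.61.
- pawl (a joint): Angle of the pawl about its level hinge, rad: 0 fully seated, growing as the nose rises, stop at 0.95; clear of the teeth from about 0.12. Stiff hinge (0.12 N m): stays where left, up or down; 2 to 7 N at the finger. Yellow arm 16 wide (x), 12 thick, running 89 from the hinge toward -y, top at z = 74 when seated. Pressing down on the arm 40 to 50 mm from the hinge seats it.
- pawl_hinge (a point): Middle of the pawl's hinge, at (-95, 85, 68); its axis is along the fixture's x. Two grey cheeks, 9 thick, stand 12 to 21 either side of it in x, up to z = 79 and 26 long in y.
- tab_top (a point): Middle of the top end of the red tab, which stands square to the arm at the hinge: 16 wide (x), 12 thick (y), rising 60 from the hinge axis, so this point is at (-95, 85, 128) when seated. Moves with the pawl. Pushing the tab toward the fixture's +y lifts the nose.
- nose_tip (a point): Middle of the underside of the pawl's nose (8 mm long along y), 85 from the hinge along the arm; at (-95, 0, 51.5) when seated.
- plate_centre (a point): Centre of the faceplate's flat face, on its axis, at (0, 0, 60); the face is 170 mm across. Around it the tooth rim: radius 85 to 105, gap floors at z = 50, tooth crests at z = 60.
- stud_top (a point): Top centre of the tall steel stud with an orange cap on the faceplate: 14 mm thick, cap 15, radius 68 from the axis, rising 45 above the face to z = 105. Turns with the plate (at plate angle 0 it is at (68, 0)); handy for pushing the plate round. Two plain studs, 14 thick, 30 tall, stand at 120 and 240 degrees from it at the same radius.
- work_ring: Loose steel bearing ring lying on the faceplate between the studs, 90 mm outside, 74 inside, 22 tall, within 3 mm of the centre; it rides along with the plate. Origin at the centre of its underside.
- gauge_pin: Loose brass pin, 16 mm thick, 55 tall, standing on the bench beside the fixture. Leave alone. Origin at the centre of its underside.
- wrench: Loose 150 mm wrench lying beyond the fixture. Leave alone. Origin under its middle.
- ring_stack: Loose bundle of four steel rings, 100 mm across, 86 tall. Leave alone. Origin at the centre of its underside.
- oil_bottle: Amber bottle, 48 mm thick, 110 tall. Leave alone. Origin at the centre of its underside.
- screwdriver: Loose blue-handled screwdriver lying on the bench. Leave alone. Origin under its middle.
- jar: Clear jar with black cap, 56 mm thick, 60 tall. Leave alone. Origin at the centre of its underside.
Things that resemble listed ones, but are neither listed nor needed, are in the scene too. Several things have the shape of the work_ring; the one meant has the colours described above.

How it is judged (in metres and radians):
On the way, in this order (a step that is already met when the one before it is completed fails the run):
1. the pawl is lifted clear of the teeth, the plate still in its first notch (value of joint pawl above 0.15 rad and value of joint index_plate between -0.2 and 0.2 rad), for 0.2 s.
2. the plate is turned back by one notch (value of joint index_plate between 0.34 and 0.68 rad), for 0.2 s.
At the end, for the whole second after the job is handed in: The pawl is seated (angle under 0.04 rad) in the next gap, the plate is one notch back (plate angle 0.34 to 0.68 rad) and still, the ring lies flat on the plate within 12 mm of its centre, and the other loose things are within 30 mm of where they were (all of step 2 and value of joint pawl below 0.04 rad and velocity of joint index_plate between -0.05 and 0.05 rad/s and horizontal distance between work_ring and plate_centre below 0.012 m and z of work_ring in the frame of fixture between 0.055 and 0.065 m and angle between work_ring's own z axis and vertical below 0.1 rad and distance of each of gauge_pin, wrench, ring_stack, oil_bottle, screwdriver, jar from where it was at the start of the episode below 0.03 m); the robot touches nothing.
It fails at once if the bearing ring is lifted off the plate (z of work_ring in the frame of fixture above 0.072 m).
It fails at once if a loose thing beside the fixture is moved or picked up (distance of any of gauge_pin, wrench, ring_stack, oil_bottle, screwdriver, jar from where it was at the start of the episode above 0.03 m).
It also fails if it takes over 51 s, if anything falls off the work surface, if the arm or the gripper's body presses on something with over 40 N, if the wrist force passes 120 N, or if a joint passes its speed limit or range.

## Working session

There is one attempt and no reset: what is moved stays moved. The work goes in short steps, Python scripts to look and compute and a shell command to move; the robot and the scene stay as the last step left them, time stands still between calls to the robot, and variables do not carry over. Pictures are saved under pics/ and viewed, about 8 in all and at most 12, crops included, and the job is handed in when it is done.

```bash
mkdir -p pics; ls; cat > h.py <<'E'
from cell import ctrl
import numpy as np, cv2
from scipy.spatial.transform import Rotation as Ro
def world(im,u,v,d):
    K=im["camera_matrix"]; p=np.array([(u-K[0,2])/K[0,0]*d,(v-K[1,2])/K[1,1]*d,d])
    return im["R"].T@(p-im["t"])
def cloud(im):
    K=np.array(im["camera_matrix"]); d=im["depth"]; v,u=np.mgrid[:400,:640]
    P=np.stack([(u-K[0,2])/K[0,0]*d,(v-K[1,2])/K[1,1]*d,d],-1)
    return (P-np.array(im["t"]))@np.array(im["R"])
E
python3 - <<'E'
from h import *
s=ctrl.read_state(); print(s)
for n in("top","scene"):
    im=ctrl.get_image(n); cv2.imwrite(f"pics/{n}0.png",im["color"][:,:,::-1])
    np.savez(n+"0.npz",**im)
    C=cloud(im)
    for q in ("fixture","pawl","tab_top","stud_top","work_ring","gauge_pin","nose_tip","pawl_hinge","plate_centre"):
        for r in ctrl.search_frame(q,im)[:2]:
            u,v=r["extent"][:2]; print(n,q,np.round(r["extent"]),round(r["conf"],2),np.round(C[int(v),int(u)]))
E
```

```text
pics
{'clock': 0.0, 'qpos': array([-1.24579887,  0.62938196,  0.0384432 ,  1.51840764, -0.02696351,
        0.99625974, -0.02000763]), 'qd': array([-0.0007742 , -0.0001933 , -0.00038451, -0.00024054,  0.00149397,
        0.00215268,  0.00097161]), 'tau': array([-4.24277723e-04, -5.63388956e+01,  1.22595035e+00, -1.93443453e+01,
        1.09368085e-02,  1.03181438e-02, -7.01233461e-06]), 'eef_pos': array([247.34376944, 600.4104307 , 230.35321396]), 'tool_rot': array([-3.13965490e+00,  5.94441867e-05,  2.75080558e+00]), 'force': array([ 0.49548508,  0.11270227, -0.51022261]), 'torque': array([ 0.03048171, -0.00558403,  0.03978564]), 'width': 85.39989633997597}
top fixture [289. 211.  81.  70.] 0.95 [550.  53.  60.]
top pawl [267. 240.  31.   9.] 0.52 [456. 115.  78.]
top tab_top [430. 220.  17.  15.] 0.74 [ 533. -395.   58.]
top tab_top [268. 242.  35.   8.] 0.49 [453. 112.  77.]
top stud_top [285. 209.  69.  70.] 0.76 [558.  65.  71.]
top work_ring [284. 206.  31.  32.] 0.77 [565.  66.  60.]
top work_ring [355. 224.  32.  25.] 0.76 [ 517. -163.    3.]
top gauge_pin [181. 199.  19.  14
[... 214 characters left out ...]
 [285. 211.  65.  73.] 0.68 [552.  63.  63.]
scene fixture [361. 215.  97.  96.] 0.75 [571.  64.  59.]
scene fixture [384. 181.  40.  22.] 0.7 [372. 107.  -0.]
scene pawl [385. 180.  40.  20.] 0.86 [372. 107.  -0.]
scene tab_top [383. 181.  38.  23.] 0.76 [370. 105.  -3.]
scene stud_top [362. 217.  89.  70.] 0.78 [593.  71.  81.]
scene work_ring [260. 248.  38.  34.] 0.87 [ 682. -167.   -1.]
scene work_ring [444. 265.  39.  36.] 0.86 [635. 284.   2.]
scene gauge_pin [290. 220.  10.  16.] 0.55 [ 600. -110.   28.]
scene nose_tip [386. 180.  42.  18.] 0.89 [367. 113.   0.]
scene pawl_hinge [362. 220. 101.  97.] 0.67 [599.  70.  77.]
scene plate_centre [360. 218.  87.  67.] 0.95 [620.  69. 104.]
```

```bash
python3 - <<'E'
from h import *
a=cv2.imread("pics/top0.png"); b=cv2.imread("pics/scene0.png")
ca=cv2.resize(a[150:280,200:380],None,fx=4,fy=4,interpolation=cv2.INTER_CUBIC)
cb=cv2.resize(b[130:290,270:460],None,fx=4,fy=3.6,interpolation=cv2.INTER_CUBIC)
cv2.imwrite("pics/ta.png",ca);cv2.imwrite("pics/sb.png",cb)
for n in("top","scene"):
    im=dict(np.load(n+"0.npz")); C=cloud(im); hsv=cv2.cvtColor(im["color"],cv2.COLOR_RGB2HSV)
    near=(np.linalg.norm(C[...,:2]-[555,62],axis=-1)<170)&(C[...,2]>40)
    H,S,V=[hsv[...,i].astype(int) for i in range(3)]
    for name,m in(("red",((H<5)|(H>172))&(S>140)),("orange",(H>=6)&(H<18)&(S>150)),("yellow",(H>=20)&(H<34)&(S>120))):
        k,l,st,c=cv2.connectedComponentsWithStats((m&near).astype(np.uint8))
        for i in range(1,k):
            if st[i,4]>5:
                P=C[l==i]; print(n,name,st[i],np.round(np.median(P,0)),np.round(P.min(0)),np.round(P.max(0)))
    print(n,"cam",np.round(-im["R"].T@im["t"]))
E
```

```text
top red [254 236   4   5  19] [459. 147. 126.] [453. 143.  96.] [465. 150. 132.]
top orange [284 185   3   3   8] [622.  63. 104.] [619.  59.  96.] [624.  66. 112.]
top yellow [260 236  26   6 120] [460.  97.  72.] [454.  61.  50.] [470. 138.  86.]
top cam [ 372.  -13. 1624.]
scene red [399 170   5  13  48] [469. 149. 118.] [459. 144.  94.] [472. 154. 129.]
scene red [399 183   3   4   6] [469. 153.  83.] [468. 149.  79.] [470. 154.  92.]
scene orange [355 218   6   8  41] [629.  64. 103.] [620.  58.  87.] [634.  71. 106.]
scene yellow [365 180  31  11 200] [467.  99.  72.] [454.  60.  48.] [474. 139.  76.]
scene cam [1276.  118.  870.]
```

View pics/ta.png

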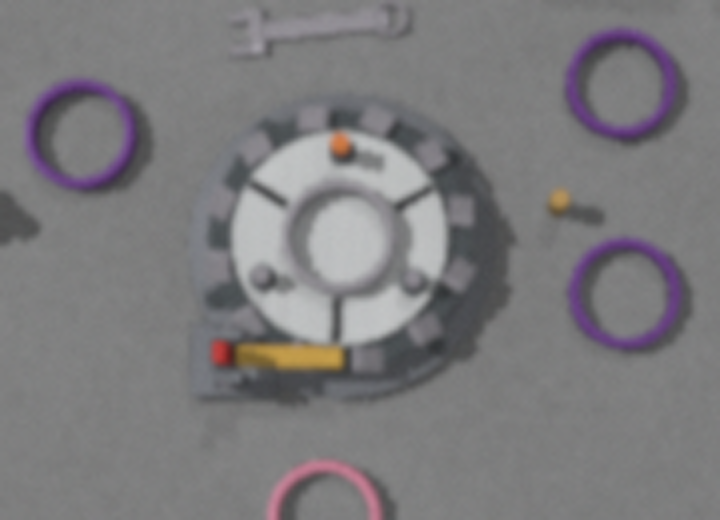

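View pics/sb.png

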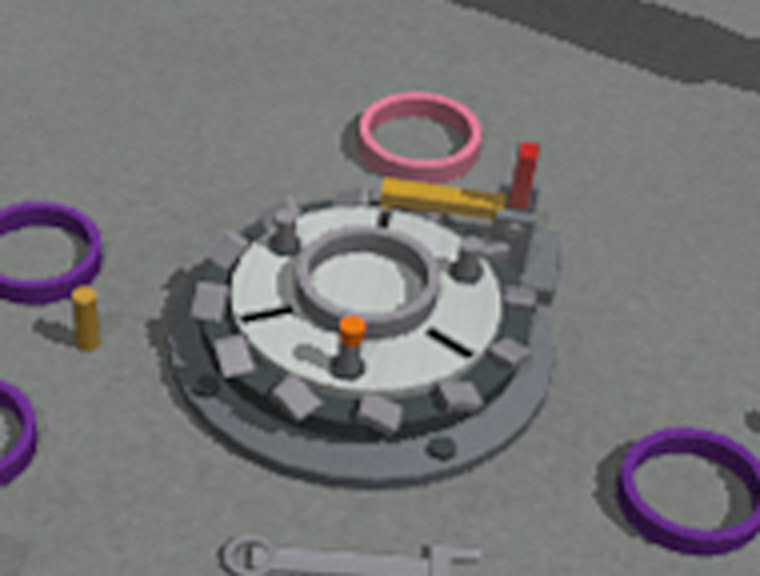

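View pics/scene0.png

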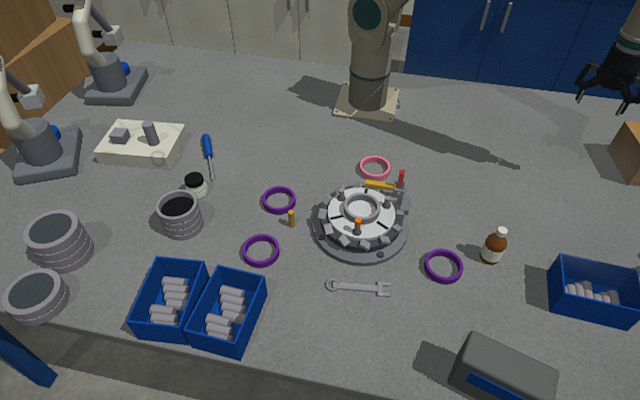

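The two crops show the seated pawl: red tab at crop px (221,352) in the top view and yellow arm to (343,357). The orange stud is at (341,146), the pin is well off to the right, and the wrench lies beyond the fixture. Next I refine the fixture's centre and yaw.

```bash
cat >> h.py <<'E'
def ray(im,u,v,z):
    a=world(im,u,v,0.);b=world(im,u,v,1000.); k=(z-a[2])/(b[2]-a[2]); return a+k*(b-a)
def meas(im):
    hsv=cv2.cvtColor(im["color"],cv2.COLOR_RGB2HSV); H,S,V=[hsv[...,i].astype(int) for i in range(3)]
    C=cloud(im); near=(np.linalg.norm(C[...,:2]-[555,62],axis=-1)<150)&(C[...,2]>35)
    def cen(m,z):
        k,l,st,c=cv2.connectedComponentsWithStats((m&near).astype(np.uint8))
        if k<2: return None
        i=1+np.argmax(st[1:,4]); return ray(im,*c[i],z)[:2],l==i
    o={}
    o["stud"]=cen((H>=4)&(H<18)&(S>170),102)
    o["tab"]=cen(((H<4)|(H>172))&(S>140),100)
    o["arm"]=cen((H>=19)&(H<34)&(S>110),70)
    o["plate"]=cen((V>165)&(S<40),60)
    return o
E
python3 - <<'E'
from h import *
for n in("top","scene"):
    im=dict(np.load(n+"0.npz")); o=meas(im)
    for k in o:
        if o[k] is None: print(n,k,None);continue
        c,m=o[k]; print(n,k,np.round(c,1),m.sum())
        v,u=np.nonzero(m); W=np.array([ray(im,a,b,60 if k=="plate" else 72)[:2] for a,b in zip(u,v)])
        if k=="arm": print(" line dx/dy",np.polyfit(W[:,1],W[:,0],1), W.min(0),W.max(0))
        if k=="plate":
            (cx,cy),r=cv2.minEnclosingCircle(W.astype(np.float32)); print(" circle",cx,cy,r,W.min(0),W.max(0))
s=ctrl.read_state()
E
```

```text
top stud None
top tab [460.2 148.8] 19
top arm [460.8  99.2] 132
 line dx/dy [2.32693346e-02 4.58428325e+02] [451.31118942  59.81825325] [469.2571355  140.78353542]
top plate [610.5  67.7] 347
 circle 603.6083984375 65.5164566040039 64.92603302001953 [583.79338459   0.6215334 ] [636.03973928 130.41137878]
scene stud [629.4  64.6] 40
scene tab [450.3 149.8] 48
scene arm [465.9  98.8] 205
 line dx/dy [-2.87420613e-02  4.70763933e+02] [454.89302036  60.21757389] [483.71203018 139.43673968]
scene plate [596.5  89. ] 792
 circle 560.0396728515625 65.53988647460938 83.48812866210938 [514.60428258  -5.20555459] [643.12511001 148.2685401 ]
```

Fixture is at about (556, 64), yaw about 0, tab centre at (460.5, 149). First I square the tool (yaw π) and shut the fingers, then travel.

```bash
python3 -m crank '[[[0,0,0,0,0,-0.95],[0,0,0,0,0,-0.95],[0,0,0,0,0,-0.95],[0,0,0,0,0,-0.9],[0,0,0,0,0,0],[-0.6,-0.9,0,0,0,0],[-0.6,-0.9,0,0,0,0],[-0.6,-0.9,0,0,0,0],[-0.6,-0.9,0,0,0,0],[-0.6,-0.9,0,0,0,0],[-0.6,-0.9,0,0,0,0],[0,0,0,0,0,0]]]' 1; python3 -c "
from cell import ctrl
print(ctrl.read_state())"
```

```text
clock: 2.0
eef_pos: [359.6, 436.9, 229.7]
tool_rot: [3.139, -0.001, -3.135]
force: [0.5, -1.5, 0.4]
width: 0.0
{'clock': 2.0, 'qpos': array([-0.88074326,  0.5079628 , -0.0744268 ,  1.75887105,  0.04381209,
        0.87492576,  0.6033889 ]), 'qd': array([-0.03384275,  0.00557768, -0.05021173, -0.02576299, -0.04007568,
       -0.01855086, -0.06483756]), 'tau': array([ -2.23742589, -48.93602729,  -2.51821987, -17.8657043 ,
        -0.40182902,  -0.18705666,   0.49933741]), 'eef_pos': array([359.55018645, 436.9069301 , 229.71359102]), 'tool_rot': array([ 3.13888866e+00, -1.18703218e-03, -3.13515259e+00]), 'force': array([ 0.54532543, -1.4792204 ,  0.41457088]), 'torque': array([-0.1118288 , -0.04844873, -0.01998018]), 'width': 0.029451217132197175}
```

```bash
python3 -m crank '[[[-0.31,-0.97,0,0,0,0],[-0.31,-0.97,0,0,0,0],[-0.31,-0.97,0,0,0,0],[-0.31,-0.97,0,0,0,0],[-0.31,-0.97,0,0,0,0],[-0.31,-0.97,0,0,0,0],[-0.31,-0.97,0,0,0,0],[-0.31,-0.97,0,0,0,0],[-0.31,-0.97,0,0,0,0],[-0.31,-0.97,0,0,0,0],[-0.31,-0.97,0,0,0,0],[0,0,0,0,0,0]]]'
```

```text
clock: 3.0
eef_pos: [465.5, 102.9, 229.2]
tool_rot: [3.133, 0.005, 3.11]
force: [0.9, 0.4, -0.3]
width: -0.1
```

```bash
python3 -m crank '[[[0.15,0,0.8,0,0,-0.3],[0,0,0.8,0,0,0],[0,0,0.8,0,0,0],[0,0,0.8,0,0,0],[0,0,0.8,0,0,0],[0,0,0.4,0,0,0],[0,0,0,0,0,0]]]'; python3 - <<'E'
from h import *
im=ctrl.get_image("scene"); c=im["color"][120:270,290:450,::-1]
cv2.imwrite("pics/s1.png",cv2.resize(c,None,fx=4,fy=4,interpolation=cv2.INTER_CUBIC))
E
```

```text
clock: 3.58
eef_pos: [468.6, 102.4, 95.5]
tool_rot: [3.131, 0.018, 3.113]
force: [-0.1, 0.1, -0.4]
width: -0.2
```

View pics/s1.png

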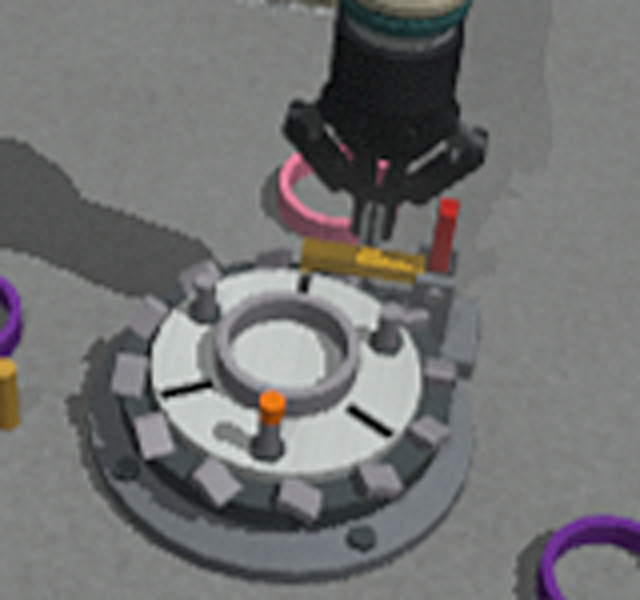

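Shut fingers sit over the arm (crop ~(370,225)), on the −y side of the red tab (447,225). Clear path, so I centre in x and push +y.

```bash
python3 -m crank '[[[0.2,0.35,0,0,0.1,-0.2],[0,0.35,0,0,0,0],[0,0.25,0,0,0,0],[0,0.2,0,0,0,0],[0,0.2,0,0,0,0],[0,0,0,0,0,0]]]'; python3 - <<'E'
from h import *
for n in("scene",):
    im=ctrl.get_image(n); o=meas(im)
    for k in("tab","arm","stud"):
        if o[k]: P=cloud(im)[o[k][1]]; print(k,np.round(P.min(0)),np.round(P.max(0)),np.round(np.median(P,0)), np.round(np.polyfit(P[:,1],P[:,2],1),2))
E
```

```text
clock: 4.13
eef_pos: [464.3, 146.1, 100.5]
tool_rot: [3.133, 0.012, 3.132]
force: [-0.3, -0.8, -0.7]
width: 0.1
tab [457. 155.  76.] [473. 176. 126.] [468. 166. 111.] [   2.02 -226.96]
arm [451.  62.  70.] [473. 144. 108.] [468. 102.  90.] [ -0.36 125.85]
stud [619.  58.  89.] [634.  71. 107.] [630.  65. 102.] [ -0.26 118.19]
```

Pawl is up at about 0.4 rad. I back off, rise and go over to the +y side of the orange stud.

```bash
python3 -m crank '[[[0,-0.4,0,0,0,0],[0,-0.4,-0.3,0,0,0],[0,0,-0.9,0,0,0],[0,0,-0.9,0,0,0],[0,0,-0.9,0,0,0],[-0.9,-0.1,0,0,0,0],[-0.9,-0.1,0,0,0,0],[-0.9,-0.1,0,0,0,0],[-0.9,-0.1,0,0,0,0],[-0.9,-0.1,0,0,0,0],[-0.8,0,0,0,0,0],[0,0,0,0,0,0]]]'
```

```text
clock: 5.18
eef_pos: [627.8, 86.6, 206.6]
tool_rot: [3.13, 0.021, 3.12]
force: [0.2, 0.6, 0.1]
width: -0.1
```

```bash
python3 -m crank '[[[0,0.55,0,0,-0.1,-0.2],[0,0,0.8,0,0,0],[0,0,0.8,0,0,0],[0,0,0.8,0,0,0],[0,0,0.8,0,0,0],[0,0,0.8,0,0,0],[0,0,0.2,0,0,0],[0,0,0,0,0,0]]]'
```

```text
clock: 5.85
eef_pos: [630.2, 105.9, 83.3]
tool_rot: [3.124, 0.039, -3.14]
force: [0.3, 0.8, -0.9]
width: -0.2
```

```bash
python3 -m crank '[[[0,-0.3,0.15,0,0.35,0],[0,-0.3,0,0,0,0],[0,-0.2,0,0,0,0],[0.05,-0.2,0,0,0,0],[0.05,-0.2,0,0,0,0],[0.05,-0.2,0,0,0,0],[0,0,0,0,0,0]]]'; cat > m.py <<'E'
from h import *
for n in("scene","top"):
    im=ctrl.get_image(n); o=meas(im)
    cv2.imwrite(f"pics/last_{n}.png",cv2.resize(im["color"][130:280,(270 if n=="scene" else 200):(450 if n=="scene" else 380),::-1],None,fx=4,fy=4,interpolation=cv2.INTER_CUBIC))
    for k in("tab","arm","stud"):
        if o[k]: P=cloud(im)[o[k][1]]; print(n,k,np.round(P.min(0)),np.round(P.max(0)),np.round(np.median(P,0)),np.round(o[k][0],1),o[k][1].sum())
E
python3 m.py
```

```text
clock: 6.43
eef_pos: [627.1, 70.3, 85.8]
tool_rot: [3.112, 0.014, -3.133]
force: [-0.6, 0.2, -0.1]
width: -0.2
scene tab [456. 151.  78.] [472. 176. 125.] [468. 166. 114.] [455.9 166.7] 55
scene arm [454. 102.  70.] [473. 144.  94.] [467. 121.  82.] [452.7 121.8] 114
scene stud [617.  43.  92.] [634.  58. 118.] [628.  50. 103.] [627.6  49.9] 43
top tab [456. 161. 106.] [465. 173. 128.] [460. 167. 119.] [461.5 168.9] 17
```

Stud is following (y 64.6→49.9), about 19 mm to go.

```bash
python3 -m crank '[[[0.1,-0.25,0.1,0,0,0],[0.05,-0.2,0,0,0,0],[0.05,-0.15,0,0,0,0],[0,0,0,0,0,0]]]'; python3 m.py
```

```text
clock: 6.87
eef_pos: [623.5, 56.4, 84.0]
tool_rot: [3.107, 0.02, -3.13]
force: [-0.9, -0.9, -0.4]
width: -0.2
scene tab [458. 152.  78.] [473. 176. 126.] [468. 164. 110.] [459.6 164.6] 71
scene arm [451.  83.  68.] [473. 144. 102.] [467. 112.  86.] [448.7 112. ] 166
scene stud [610.  31.  88.] [633.  44. 127.] [623.  37. 103.] [622.6  36.6] 42
top tab [455. 149.  76.] [465. 172. 128.] [460. 161. 107.] [460.3 161.1] 35
top arm [456. 137.  72.] [469. 144.  83.] [462. 141.  77.] [462.8 141.7] 12
```

```bash
python3 -m crank '[[[0.05,-0.17,0,0,0,0],[0,-0.1,0,0,0,0],[0,0,0,0,0,0]]]'; python3 m.py
```

```text
clock: 7.22
eef_pos: [622.1, 51.0, 83.6]
tool_rot: [3.104, 0.02, -3.129]
force: [-0.7, 1.8, 0.6]
width: -0.0
scene tab [454. 151.  76.] [474. 176. 126.] [468. 164. 110.] [460.7 164.2] 75
scene arm [455.  75.  69.] [473. 144. 106.] [467. 108.  88.] [447.  108.1] 190
scene stud [612.  25.  89.] [633.  39. 125.] [621.  31. 102.] [621.2  31.2] 38
top tab [455. 149.  78.] [465. 173. 130.] [460. 161. 106.] [460.4 161.6] 34
top arm [456. 127.  71.] [469. 144.  87.] [462. 136.  80.] [461.8 136.4] 23
```

```bash
python3 -m crank '[[[0,0.4,0,0,0.2,0],[0,0,-0.9,0.3,0,0],[0,0,-0.9,0,0,0],[0,0,-0.9,0,0,0],[0,0,-0.9,0,0,0],[0.9,0.1,0,0,0,0],[0.9,0.2,0,0,0,0],[0.9,0.2,0,0,0,0],[0.9,0.2,0,0,0,0],[0.9,0.2,0,0,0,0],[0.8,0.2,0,0,0,0],[0,0,0,0,0,0]]]'; python3 m.py
```

```text
clock: 8.32
eef_pos: [458.1, 82.0, 195.1]
tool_rot: [-3.13, -0.001, -3.138]
force: [-1.3, -0.2, 0.3]
width: -0.2
scene tab [455. 157.  80.] [473. 176. 126.] [468. 166. 113.] [454.6 167.2] 55
scene arm [454.  62.  68.] [473. 144. 109.] [467. 102.  90.] [445.6 102.1] 223
scene stud [610.  25.  89.] [626.  38. 106.] [621.  32. 103.] [620.4  31.8] 42
```

View pics/last_scene.png

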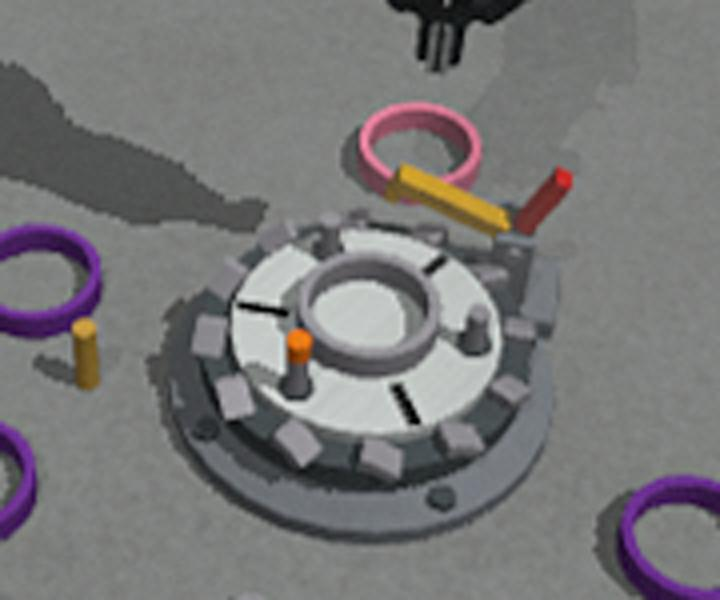

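Plate is one notch back with the ring centred (crop (370,310)), and the pawl is still up. I press it down now.

```bash
python3 -m crank '[[[-0.05,0.7,0.3,0,0,0],[0,0,0.8,0,0,0],[0,0,0.8,0,0,0],[0,0,0.6,0,0,0],[0,0,0.2,0,0,0],[0,0,0.2,0,0,0],[0,0,0,0,0,0]]]'
```

```text
clock: 9.0
eef_pos: [480.1, 99.1, 106.8]
tool_rot: [-3.13, 0.022, 3.136]
force: [1.0, 0.8, -0.4]
width: -0.2
```

x drifted to 480; I correct it before pressing.

```bash
python3 -m crank '[[[0.5,0.1,-0.1,0,0.2,0],[0.1,0,0,0,0,0],[0,0,0,0,0,0]]]'
```

```text
clock: 9.25
eef_pos: [462.3, 102.1, 110.9]
tool_rot: [-3.13, 0.002, 3.134]
force: [0.5, -0.8, 0.2]
width: -0.1
```

```bash
python3 -m crank '[[[0.05,0,0.3,0,0,0],[0.03,0,0.3,0,0,0],[0.03,0,0.25,0,0,0],[0,0,0.2,0,0,0],[0,0,0.1,0,0,0],[0,0,0,0,0,0]]]'
```

```text
clock: 9.75
eef_pos: [461.0, 101.5, 75.5]
tool_rot: [-3.131, 0.009, 3.134]
force: [-0.1, -0.3, 1.4]
width: -0.4
```

```bash
python3 -m crank '[[[0,0,0.08,0,0,0],[0,0,0.08,0,0,0],[0,0,0.08,0,0,0],[0,0,0.08,0,0,0]]]'; python3 m.py
```

```text
clock: 10.08
eef_pos: [461.1, 101.4, 73.5]
tool_rot: [-3.131, 0.011, 3.133]
force: [-6.2, -2.1, 30.2]
width: -0.4
scene tab [457. 145.  80.] [471. 154. 128.] [468. 150. 110.] [459.4 149.9] 54
scene arm [456.  60.  48.] [481. 139.  77.] [468.  94.  71.] [467.5  98.2] 180
scene stud [609.  25.  90.] [625.  38. 108.] [620.  32. 103.] [620.1  31.7] 43
```

Hard stop at z = 73.5 with 30 N, the expected seated height. I retreat and check.

```bash
python3 -m crank '[[[0,0,-0.3,0,0,0],[0,0,-0.8,0,0,0],[0,0,-0.9,0,0,0],[0,0,-0.9,0,0,0],[0,0,-0.9,0,0,0],[0.3,0,-0.9,0,0,0],[0.5,0,0,0,0,0],[0,0,0,0,0,0],[0,0,0,0,0,0]]]'; python3 m.py; python3 - <<'E'
from h import *
im=ctrl.get_image("scene"); C=cloud(im); m=meas(im)
a=dict(np.load("scene0.npz")); b=meas(a)
for i,(I,o) in enumerate(((a,b),(im,m))):
    for k,ax in(("arm",(1,2)),("tab",(2,1))):
        P=cloud(I)[o[k][1]]; P=P[P[:,2]>(62 if k=="arm" else 85)]; print(i,k,np.polyfit(P[:,ax[0]],P[:,ax[1]],1)[0])
E
```

```text
clock: 10.93
eef_pos: [434.8, 105.1, 221.8]
tool_rot: [-3.134, 0.012, 3.135]
force: [0.3, 0.4, 0.3]
width: 0.2
scene tab [459. 144.  94.] [472. 154. 129.] [468. 150. 117.] [449.7 150. ] 46
scene arm [453.  60.  47.] [482. 139.  77.] [468.  98.  71.] [466.   98.1] 211
scene stud [609.  25.  90.] [624.  38. 107.] [620.  32. 103.] [620.4  31.8] 42
top arm [440.  54.  58.] [467.  91. 367.] [460.  72.  73.] [460.9  76.5] 50
0 arm 0.011026845324724728
0 tab -0.030764558496105248
1 arm 0.017918682771538214
1 tab -0.040691918140680856
```

View pics/last_scene.png

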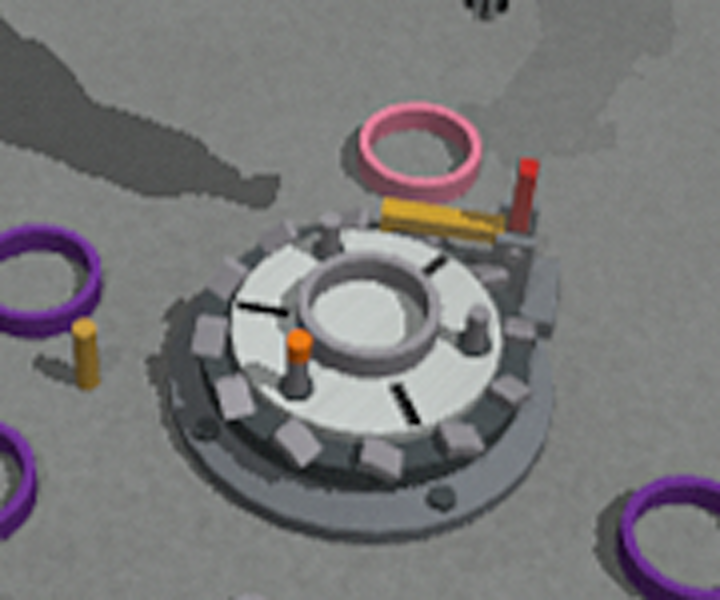

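The pawl looks the same as at the start (tab upright, arm level, slopes within 0.01 rad). The ring is centred and the arm is clear, so I hand in.

```bash
python3 -c "
from cell import ctrl
print(ctrl.finish_job())"
```

```text
the job is handed in; nothing more can be done
None
```

I lifted the pawl by its red tab, turned the plate one notch clockwise with the orange stud, and pressed the pawl back down. I handed the job in at about 11 s; no verdict is reported.

- **Pawl lifted:** the tab push raised it to about 0.4 rad while the plate was still in its first notch.
- **Plate turned:** the stud moved from y = 64.6 to 31.8 mm, about 0.50 rad, and stayed there through the pressing.
- **Pawl seated:** the finger met a hard stop at z = 73.5 mm with 30 N. Afterwards the arm and tab slopes matched the seated starting picture to about 0.01 rad.
- **Ring and loose things:** in the last picture the ring lies flat and looks centred on the plate. The gauge pin looks unmoved. I did not measure the ring, or check the wrench, ring stack, bottle, screwdriver and jar again at the end. The tool met no force except where I pushed on purpose.
- **Corrections:** the tool had drifted about 19 mm in x on the way down to the pawl, and I corrected that before pressing. In the last top view the gripper got into the arm reading, so I ignored it.

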